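# Make up two weld-gun overhaul kits

## Task

Make up the two overhaul kits from the parts standing in front of you: the three-pocket tray gets the steel fork in its middle pocket with the small bearing and the long plain bush in the two end pockets (either way round), and the two-pocket tray gets the large bearing and the flanged bush, one in each pocket (either way round). Set every part down gently, without dropping it, so that it stands upright and flat on the floor of its pocket. Leave the oil bottle, the screwdriver and the wrench where they are.

Things in the scene. Friction and masses are not known exactly. Their poses are not given: they have to be found in the camera images.
- bearing_large: Large ball bearing, a steel ring with a dark seal, lying flat: outside diameter 54 mm, bore 26 mm, 24 mm high. Origin: centre of its underside; z up along its axis. Loose, about 0.2 kg, on the bench.
- bearing_small: Small ball bearing, a steel ring with a dark seal, lying flat: outside diameter 40 mm, bore 17.6 mm, 24 mm high. Origin: centre of its underside; z up along its axis. Loose, about 0.13 kg, on the bench.
- bush_long: Long plain brass bush (tube) standing on end: outside diameter 30 mm, bore 20 mm, 50 mm high. Origin: centre of its underside; z up along its axis. Loose, about 0.16 kg, on the bench.
- bush_flanged: Short flanged brass bush, flange down: flange diameter 44 mm and 6 mm thick, above it a tube of outside diameter 30 mm, bore 20 mm, 32 mm high overall. Origin: centre of its underside; z up along its axis. Loose, about 0.14 kg, on the bench.
- fork: Steel fork end (clevis) standing with its open jaw up: a foot 44 mm (its x) by 30 mm (its y), 16 mm high, carrying two upright cheeks 30 mm (x) by 8 mm (y), up to 41 mm height, whose outer faces are 30 mm apart along y; the 14 mm slot between them runs along x. Origin: centre of its underside; z up. Loose, about 0.2 kg, on the bench at any yaw.
- tray_three: Grey plastic kit tray, its pocket floors lined dark, with three equal pockets in a row, fixed to the bench: outside 66 mm (its x) by 190 mm (its y), 9 mm high, walls, dividers and floor 4 mm thick. Each pocket is 58 x 58 mm inside; pocket centres at y = -62, 0 and +62 mm, x = 0; pocket floor at z = 4 mm. Origin: centre of its underside; z up. It looks the same turned by half a turn.
- tray_two: Grey plastic kit tray, its pocket floors lined dark, with two equal pockets in a row, fixed to the bench: outside 82 mm (its x) by 160 mm (its y), 9 mm high, walls, divider and floor 4 mm thick. Each pocket is 74 mm (x) by 74 mm (y) inside; pocket centres at y = -39 and +39 mm, x = 0; pocket floor at z = 4 mm. Origin: centre of its underside; z up. It looks the same turned by half a turn.
- oil_bottle: Small white oil bottle with a black cap, 48 mm across and 90 mm tall, standing beyond the trays; loose bystander, origin at the centre of its underside.
- screwdriver: Screwdriver, 190 mm long, lying to the robot's left; loose bystander, its x axis runs along it.
- wrench: Steel wrench, 180 mm long, lying to the robot's right; loose bystander, its x axis runs along it.
There are look-alikes about, which are no part of the job. What is shaped like the bearing_large but blue, orange or purple is not meant.

How it is judged:
At the end, for the whole second after the job is handed in: Fork in the middle, small bearing and long bush in the end pockets of the three-pocket tray; large bearing and flanged bush each in a pocket of the other. All within their pockets (to 2.5 mm), undersides 2 to 8 mm above the bench, tilt under 0.12 rad, released, under 0.02 m/s ((((x of bearing_small in the frame of tray_three between -0.0115 and 0.0115 m and y of bearing_small in the frame of tray_three between 0.0505 and 0.0735 m) and (x of bush_long in the frame of tray_three between -0.0165 and 0.0165 m and y of bush_long in the frame of tray_three between -0.0785 and -0.0455 m)) or ((x of bearing_small in the frame of tray_three between -0.0115 and 0.0115 m and y of bearing_small in the frame of tray_three between -0.0735 and -0.0505 m) and (x of bush_long in the frame of tray_three between -0.0165 and 0.0165 m and y of bush_long in the frame of tray_three between 0.0455 and 0.0785 m))) and x of fork in the frame of tray_three between -0.0165 and 0.0165 m and y of fork in the frame of tray_three between -0.0165 and 0.0165 m and (((x of bearing_large in the frame of tray_two between -0.0125 and 0.0125 m and y of bearing_large in the frame of tray_two between 0.0265 and 0.0515 m) and (x of bush_flanged in the frame of tray_two between -0.0175 and 0.0175 m and y of bush_flanged in the frame of tray_two between -0.0565 and -0.0215 m)) or ((x of bearing_large in the frame of tray_two between -0.0125 and 0.0125 m and y of bearing_large in the frame of tray_two between -0.0515 and -0.0265 m) and (x of bush_flanged in the frame of tray_two between -0.0175 and 0.0175 m and y of bush_flanged in the frame of tray_two between 0.0215 and 0.0565 m))) and height (world z) of bearing_large between 0.002 and 0.008 m and angle between each of bearing_large, bearing_small, bush_long, bush_flanged, fork's own z axis and vertical below 0.12 rad and linear speed of each of bearing_large, bearing_small, bush_long, bush_flanged, fork below 0.02 m/s and height (world z) of bearing_small between 0.002 and 0.008 m and height (world z) of bush_long between 0.002 and 0.008 m and height (world z) of bush_flanged between 0.002 and 0.008 m and height (world z) of fork between 0.002 and 0.008 m); the robot touches nothing.
It fails at once if a part is dropped (faster than 0.8 m/s within 40 mm of the bench) ((height (world z) of bearing_large below 0.04 m and linear speed of bearing_large above 0.8 m/s) or (height (world z) of bearing_small below 0.04 m and linear speed of bearing_small above 0.8 m/s) or (height (world z) of bush_long below 0.04 m and linear speed of bush_long above 0.8 m/s) or (height (world z) of bush_flanged below 0.04 m and linear speed of bush_flanged above 0.8 m/s) or (height (world z) of fork below 0.04 m and linear speed of fork above 0.8 m/s)).
It fails at once if the oil bottle is moved by more than 15 mm (distance of oil_bottle from where it was at the start of the episode above 0.015 m).
It fails at once if the screwdriver is moved by more than 15 mm (distance of screwdriver from where it was at the start of the episode above 0.015 m).
It fails at once if the wrench is moved by more than 15 mm (distance of wrench from where it was at the start of the episode above 0.015 m).
It also fails if it takes over 109 s, if anything falls off the work surface, if the arm or the gripper's body presses on something with over 40 N, if the wrist force passes 120 N, or if a joint passes its speed limit or range.

## Robot

A 6-joint arm with a two-finger parallel gripper is mounted at the origin on the work surface. World frame = base frame: x ahead of the robot, y to its left, z up, the work surface at z = 0. Lengths are in m, angles in rad, forces in N, time in s.
With the tool pointing down it reaches from about 0.35 to 0.925 m from the base axis. Payload 6.4 kg.
Tool frame: the origin (TCP) lies midway between the tips of the shut fingers; the grasp point (between the pads) lies 19 mm behind it; x points along the fingers, z is the direction in which the jaws open and shut, and the axes are right-handed (so a half turn about x gives the same grasp; the last joint's range is limited). The gripper opens to 94 mm and grips with 3 to 60 N. Pads are 16 mm wide; open, the fingers measure 119 mm over their backs; the gripper's body (75 mm by 177 mm) begins 78 mm behind the grasp point.
Start: joints at [1.127, 0.245, 1.558, -0, 1.339, -0.174], TCP at [0.173, 0.626, 0.205] pointing down, gripper open.
Joint ranges: [-3.13, 3.13], [-1.02, 2.26], [0.13, 2.54], [-0.95, 4.09], [0.21, 2.88], [-2.74, 2.74]. Speed limits (rad/s): [2.57, 2.57, 3.14, 3.14, 3.14, 3.14].

## Interface

Orientations are given as a rotation vector (axis times angle).
In Python, from rig import robot gives the robot as it stands. The module is installed in compiled form; this text tells all that it offers.
- The arm moves only by the tool jog_arm, never from a script. Its argument "steps" is a list that holds one entry, the list of rows, each a list of 5 numbers: the shift along the tool's x, y, z in mm, then the turn about the tool's x in degrees, then the finger opening in mm, from 0 to 94. In form: [[[tx, ty, tz, spin, jaw], ...]]. A call has 1 to 8 rows; each row is the pose to reach, as a shift and turn from the pose measured when the call began, along the tool's axes at that moment; what a row does not reach only later rows make up. A row lasts 1/12 s, in which the tool goes at most 41.7 mm and 7.16 degrees, less where a joint would pass 70% of its speed; a pose out of reach is approached as far as the arm can. A call with a gripper value outside its range is refused whole. The fingers move at their own pace and stop on an object; "newtons" is the grip in N (left out, the last holds). Time passes only in rows, so rows that repeat a pose let the fingers close. It gives the time, the measured TCP pose, the force and the opening at its end, in the units of the state.
- robot.sense(): the state, without advancing time (a new reading comes with each control period).
- robot.grab_frame(name): name is "side" or "top"; returns the picture (400x640x3 uint8, red, green, blue); there is no depth.
- robot.camera_model(name): a dict with "K" (3x3 intrinsics, pixels), "T" (4x4, takes a point from camera to world coordinates). Camera axes: x right, y up, looking along -z (the intrinsics and any distortion apply to the point x, -y, -z); pixel columns grow to the right and rows downward; lengths in m; the calibration is good to about 2 mm. A picture is of the moment at which its call begins. camera_model takes no time and is no camera call.
- robot.close_job(): hands the job in, once; it reports no verdict.
The state is a dict: "clock": time; "joint_positions": joint angles; "joint_vel": joint speeds; "tau": joint torques, N m; "ee_pos": TCP position; "eef_rot": TCP orientation; "ft_force": force on the tool from outside, world axes, zero at the start; "torque": the same for the moment, N m; "opening": finger opening in m.
Only numpy, scipy, OpenCV 4.12 (cv2) and the standard library are available. Lean on these libraries where they do the work, as an engineer would, in place of code of your own. Each camera call takes 0.05 s, during which the arm holds its last target. There are 200 camera calls.

## Working session

There is one attempt and no reset: what is moved stays moved. The work goes in short steps, Python scripts to look and compute and a tool call to move; the robot and the scene stay as the last step left them, time stands still between calls to the robot, and variables do not carry over. Pictures are saved under pics/ and viewed, about 12 in all and at most 16, crops included, and the job is handed in when it is done.

Besides the shell and the picture viewer there is one more tool, called after "Request:" as a command line: name --argument value ..., lists and objects as JSON in quotes. jog_arm: Moves the arm, as the interface text tells. Its arguments: {"type":"object","properties":{"steps":{"type":"array","items":{"type":"array","items":{"type":"array","items":{"type":"number"}}}},"newtons":{"type":"number"}},"required":["steps"]}

```bash
mkdir -p pics; python3 - <<'E'
from rig import robot
import cv2
for n in("top","side"):
    im=robot.grab_frame(n); cv2.imwrite(f"pics/{n}0.png",im[:,:,::-1])
    m=robot.camera_model(n); print(n,m)
print(robot.sense())
E
```

```text
top {'K': array([[421.38344451,   0.        , 322.75401703],
       [  0.        , 421.38344451, 197.2247974 ],
       [  0.        ,   0.        ,   1.        ]]), 'T': array([[ 0.00247949,  0.99732745, -0.07301922,  0.49103189],
       [-0.99992287,  0.00336133,  0.01195643,  0.0156338 ],
       [ 0.01216991,  0.07298395,  0.99725886,  1.30337367],
       [ 0.        ,  0.        ,  0.        ,  1.        ]])}
side {'K': array([[374.72021492,   0.        , 319.39925897],
       [  0.        , 374.72021492, 200.85968788],
       [  0.        ,   0.        ,   1.        ]]), 'T': array([[ 0.94631858,  0.23217422, -0.2248917 ,  0.31678496],
       [-0.32321395,  0.67165612, -0.66664143, -0.72350437],
       [-0.00372707,  0.70354331,  0.71064261,  0.79588633],
       [ 0.        ,  0.        ,  0.        ,  1.        ]])}
{'clock': 0.1, 'joint_positions': array([ 1.12688567e+00,  2.45751185e-01,  1.55885957e+00, -3.88697815e-05,
        1.33867371e+00, -1.74103381e-01]), 'joint_vel': array([-9.07380580e-05, -1.48563227e-03, -3.44413887e-03,  5.95792262e-04,
       -2.01672411e-03, -6.34205691e-04]), 'tau': array([ 8.79972345e-05, -4.16910124e+01, -3.15528238e+01,  6.86513004e-02,
        3.08100844e-02, -6.28945531e-05]), 'ee_pos': array([0.1730328 , 0.62600173, 0.20446859]), 'eef_rot': array([-1.00908037,  1.32635809,  1.00773252]), 'ft_force': array([-0.84022827, -0.20052526,  0.35118306]), 'torque': array([ 0.00271425,  0.0084939 , -0.0049422 ]), 'opening': 0.09427082326995376}
```

View pics/top0.png

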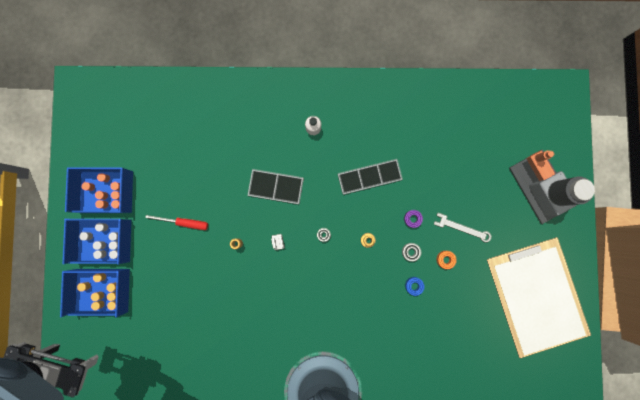

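View pics/side0.png

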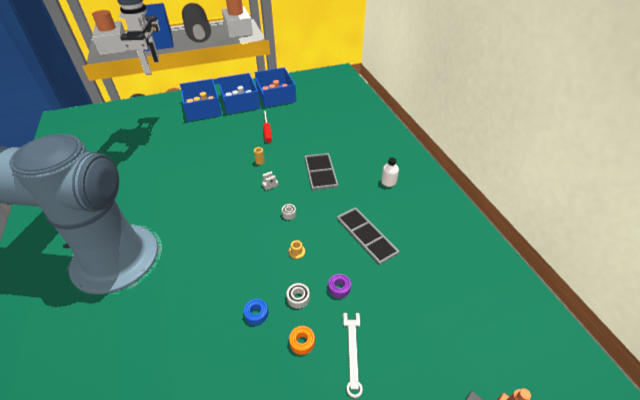

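The top view shows a fork at (277,241), a small bearing at (323,235), a flanged bush at (368,240) and a long bush at (236,244). tray_two is at (275,187) and tray_three at (370,176). There are four candidates for the large bearing: grey (412,252), purple (414,219), orange (447,260) and blue (415,287). The grey steel one fits the description. I'll confirm it in an enlarged crop.

```bash
python3 - <<'E'
import cv2
im=cv2.imread("pics/top0.png")
cv2.imwrite("pics/top_crop.png",cv2.resize(im[150:300,225:465],None,fx=3.33333,fy=3.33333,interpolation=cv2.INTER_CUBIC))
im=cv2.imread("pics/side0.png")
cv2.imwrite("pics/side_crop.png",cv2.resize(im[140:320,230:430],None,fx=3.33333,fy=3.33333,interpolation=cv2.INTER_CUBIC)) 
E
```

```text
(no output)
```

View pics/top_crop.png

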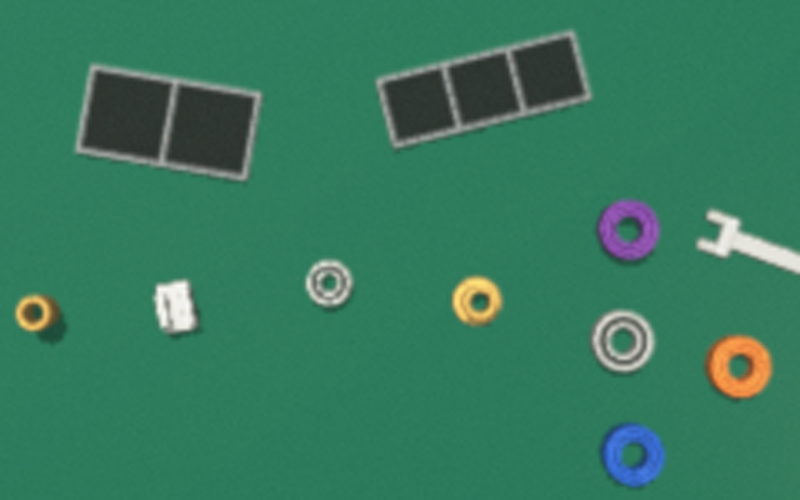

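View pics/side_crop.png

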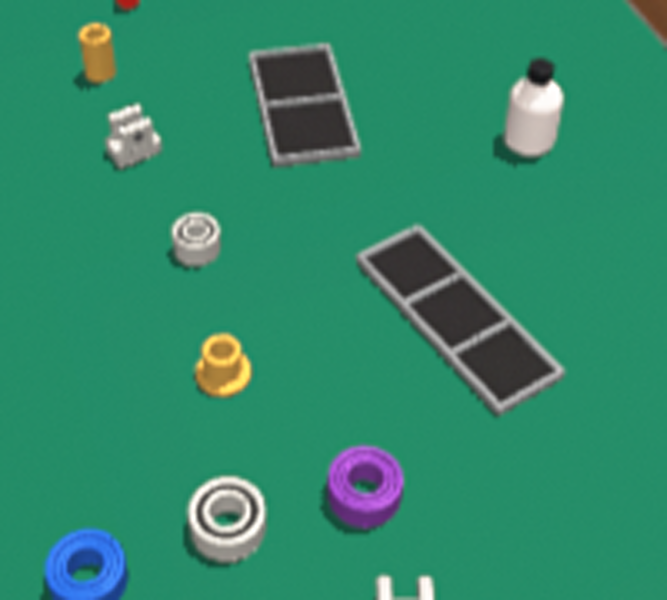

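The crop confirms that the grey steel ring at full-frame (412,252) is bearing_large; the others are purple, orange and blue. In the side view it also shows the dark seal ring. Next I'll work out the positions.

```bash
cat > h.py <<'E'
from rig import robot
import numpy as np, cv2
from scipy.spatial.transform import Rotation as R
def ground(cam,uv,z):
    m=robot.camera_model(cam);K,T=m["K"],m["T"]
    d=np.linalg.inv(K)@[uv[0],uv[1],1]; d=T[:3,:3]@(d*[1,-1,-1]); c=T[:3,3]
    return c+d*(z-c[2])/d[2]
def go(x,y,z,jaw=None):
    "shift (mm) in tool axes + spin (deg) to bring TCP to x,y,z with the jaw axis along world angle jaw (deg)"
    s=robot.sense(); r=R.from_rotvec(s["eef_rot"]); t=r.inv().apply(np.array([x,y,z])-s["ee_pos"])*1000
    M=r.as_matrix(); cur=np.degrees(np.arctan2(M[1,2],M[0,2])); sp=0
    if jaw is not None:
        sp=-((jaw-cur+90)%180-90)   # tool x points down: spin about it is negative yaw
    print("shift",t.round(1),"spin",round(sp,1),"jaw now",cur.round(1),"q6",s["joint_positions"][5].round(2),"tcp",s["ee_pos"].round(4),"t",s["clock"],"F",s["ft_force"].round(1),"open",s["opening"].round(4),"toolx",M[:,0].round(3))
E
python3 - <<'E'
from h import *
import h
c={"top":(225,150),"side":(230,140)}
P=lambda cam,u,z:ground(cam,np.array(c[cam])+(np.array(u)+.5)/3.33333-.5,z)[:2]
for n,z,a,b in [("long",.05,(34,313),(96,33)),("small",.024,(329,284),(196,229)),("flang",.032,(480,301),(222,345)),("large",.024,(624,342),(227,505)),("forktop",.041,(177,305),(131,122))]:
    print(n,P("top",a,z).round(4),P("side",b,z).round(4))
for n,a,b in [("two",[(93,66),(260,93),(245,180),(77,152)],[(250,53),(328,45),(358,154),(274,162)]),("three",[(573,32),(590,98),(395,147),(377,80)],[(418,226),(563,371),(500,411),(358,258)])]:
    for cam,q in(("top",a),("side",b)):
        w=np.array([P(cam,u,.009) for u in q]); m=w.mean(0)
        r=cv2.minAreaRect((w*1000).astype(np.float32)); print(n,cam,m.round(4),r)
im=cv2.imread("pics/top0.png")[225:260,260:296]; im2=cv2.imread("pics/side0.png")[162:197,252:288]
cv2.imwrite("pics/fork.png",np.hstack([cv2.resize(i,(400,389),interpolation=cv2.INTER_CUBIC) for i in(im,im2)]))
go(.4,.2,.1,90)
E
```

```text
long [0.4448 0.2597] [0.4417 0.2624]
small [ 0.4706 -0.0018] [0.4682 0.001 ]
flang [ 0.4558 -0.138 ] [ 0.4524 -0.1327]
large [ 0.4188 -0.2695] [ 0.417  -0.2643]
forktop [0.4519 0.1342] [0.445  0.1341]
two top [0.6186 0.1465] ((618.8245849609375, 146.55963134765625), (157.2178192138672, 81.88438415527344), 80.70523071289062)
two side [0.6137 0.1463] ((613.5836181640625, 145.84136962890625), (164.00686645507812, 79.76957702636719), 80.23025512695312)
three top [ 0.651  -0.1455] ((650.7052001953125, -145.3490753173828), (64.51789855957031, 188.45477294921875), 14.062690734863281)
three side [ 0.6468 -0.1448] ((646.7710571289062, -144.82150268554688), (65.40892791748047, 190.10879516601562), 14.336787223815918)Traceback (most recent call last):
  File "<stdin>", line 13, in <module>
  File "h.py", line 14, in go
    print("shift",t.round(1),"spin",round(sp,1),"jaw now",cur.round(1),"q6",s["joint_positions"][5].round(2),"tcp",s["ee_pos"].round(4),"t",s["clock"],"F",s["ft_force"].round(1),"open",s["opening"].round(4),"toolx",M[:,0].round(3))
                                                                                                                                                                                         ^^^^^^^^^^^^^^^^^^
AttributeError: 'float' object has no attribute 'round'
```

View pics/fork.png

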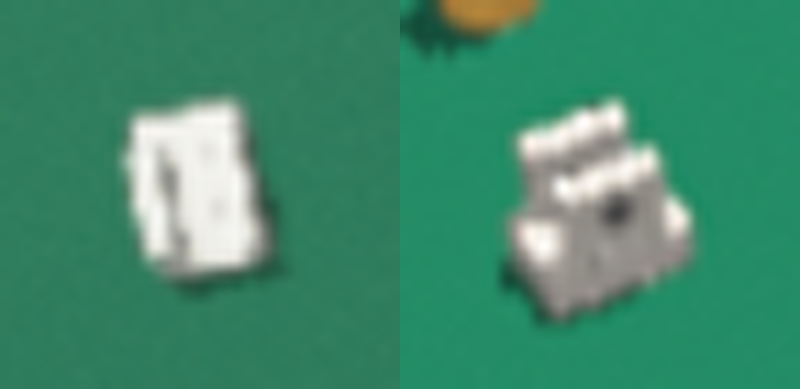

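```bash
sed -i 's/s\["opening"\].round(4)/round(s["opening"],4)/' h.py; python3 -c "
from h import *
go(.449,.134,.1,100)"
```

```text
shift [ 105.  -397.1 -400.5] spin -25.5 jaw now 74.5 q6 -0.17 tcp [0.173  0.626  0.2045] t 0.1 F [-0.8 -0.2  0.4] open 0.0943 toolx [-0.001 -0.002 -1.   ]
```

Request:
jog_arm --steps '[[[60,-397,-400,-25.5,60],[60,-397,-400,-25.5,60],[60,-397,-400,-25.5,60],[60,-397,-400,-25.5,60],[60,-397,-400,-25.5,60],[60,-397,-400,-25.5,60],[60,-397,-400,-25.5,60],[60,-397,-400,-25.5,60]]]' --newtons 30

```text
clock: 0.77
ee_pos: [0.3347, 0.337, 0.1696]
eef_rot: [-1.338, 1.123, 1.338]
ft_force: [1.3, 0.7, -0.1]
opening: 0.06
```

```bash
python3 -c "
from h import *
go(.449,.134,.1,100)"
```

```text
shift [  69.9  -77.1 -219.8] spin 0.1 jaw now 100.1 q6 -1.2 tcp [0.3347 0.337  0.1696] t 0.7667 F [ 1.3  0.7 -0.1] open 0.06 toolx [-0.001 -0.002 -1.   ]
```

Request:
jog_arm --steps '[[[69,-77,-220,0,60],[69,-77,-220,0,60],[69,-77,-220,0,60],[69,-77,-220,0,60],[69,-77,-220,0,60],[69,-77,-220,0,60],[69,-77,-220,0,60],[69,-77,-220,0,60]]]'

```text
clock: 1.43
ee_pos: [0.4488, 0.1324, 0.1]
eef_rot: [-1.334, 1.126, 1.337]
ft_force: [0.4, 0.8, 0.5]
opening: 0.0603
```

```bash
python3 - <<'E'
from h import *
go(.449,.134,.01,100)
def crop(cam,x,y,z,name,h=45,w=60):
    m=robot.camera_model(cam);T=np.linalg.inv(m["T"]);p=(T@[x,y,z,1])[:3]*[1,-1,-1];u=m["K"]@p;u=u[:2]/u[2];print(cam,u)
    u0,v0=int(u[0])-w//2,int(u[1])-h//2
    return cv2.resize(robot.grab_frame(cam)[v0:v0+h,u0:u0+w,::-1],(400*1,400*h//w),interpolation=cv2.INTER_CUBIC)
cv2.imwrite("pics/c1.png",np.hstack([crop("top",.449,.134,.05,"a"),crop("side",.449,.134,.05,"a")]))
E
```

```text
shift [90.  -0.8  1.6] spin -0.1 jaw now 99.9 q6 -1.7 tcp [0.4488 0.1324 0.1   ] t 1.4333 F [0.4 0.8 0.5] open 0.0603 toolx [-0.003 -0.002 -1.   ]
top [277.51332975 242.22293162]
side [269.96609933 173.74142147]
```

View pics/c1.png

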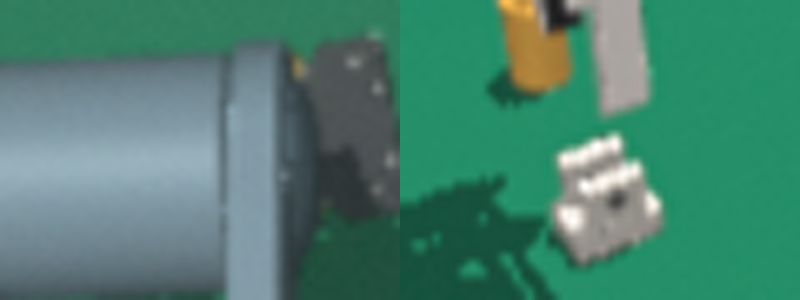

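The side view shows the arm over the fork, with the fingers straddling it. I'll descend and close.

Request:
jog_arm --steps '[[[40,-1,2,0,60],[75,-1,2,0,60],[90,-1,2,0,60],[90,-1,2,0,60],[90,-1,2,0,0],[90,-1,2,0,0],[90,-1,2,0,0],[90,-1,2,0,0]]]' --newtons 30

```text
clock: 2.2
ee_pos: [0.4504, 0.1366, 0.0125]
eef_rot: [-1.34, 1.12, 1.336]
ft_force: [0.0, -0.4, 0.1]
opening: 0.0367
```

Request:
jog_arm --steps '[[[0,0,0,0,0],[0,0,0,0,0],[-10,0,0,0,0],[-30,0,0,0,0],[-60,0,0,0,0],[-90,0,0,0,0],[-90,0,0,0,0]]]'

```text
clock: 2.78
ee_pos: [0.4544, 0.137, 0.109]
eef_rot: [-1.346, 1.112, 1.327]
ft_force: [0.0, -1.0, -1.0]
opening: 0.0299
```

```bash
python3 -c "
from h import *
go(.649,-.145,.1)"
```

```text
shift [  11.8 -141.8 -311.8] spin 0 jaw now 100.1 q6 -1.69 tcp [0.4544 0.137  0.109 ] t 2.7833 F [ 0. -1. -1.] open 0.0299 toolx [ 0.013 -0.001 -1.   ]
```

Request:
jog_arm --steps '[[[10,-142,-312,0,0],[10,-142,-312,0,0],[10,-142,-312,0,0],[10,-142,-312,0,0],[10,-142,-312,0,0],[10,-142,-312,0,0],[10,-142,-312,0,0],[10,-142,-312,0,0]]]'

```text
clock: 3.45
ee_pos: [0.6425, -0.1374, 0.1007]
eef_rot: [-1.344, 1.113, 1.329]
ft_force: [1.1, 1.3, -1.7]
opening: 0.0301
```

```bash
python3 -c "
from h import *
go(.649,-.145,.05)"
```

```text
shift [50.8 -4.5 -8.6] spin 0 jaw now 100.1 q6 -2.13 tcp [ 0.6425 -0.1374  0.1007] t 3.45 F [ 1.1  1.3 -1.7] open 0.0301 toolx [ 0.012  0.    -1.   ]
```

Request:
jog_arm --steps '[[[10,-4.5,-8.5,0,0],[30,-4.5,-8.5,0,0],[50,-4.5,-8.5,0,0],[65,-4.5,-8.5,0,0],[70,-4.5,-8.5,0,0],[70,-4.5,-8.5,0,0],[70,-4.5,-8.5,0,0]]]'

```text
clock: 4.03
ee_pos: [0.6493, -0.1447, 0.031]
eef_rot: [-1.344, 1.113, 1.329]
ft_force: [-0.4, -0.4, -1.6]
opening: 0.03
```

```bash
cat >> h.py <<'E'
def crop(cam,x,y,z,h=60,w=80):
    m=robot.camera_model(cam);p=(np.linalg.inv(m["T"])@[x,y,z,1])[:3]*[1,-1,-1];u=m["K"]@p;u=u[:2]/u[2]
    u0,v0=int(u[0])-w//2,int(u[1])-h//2
    return cv2.resize(robot.grab_frame(cam)[v0:v0+h,u0:u0+w,::-1],(400,400*h//w),interpolation=cv2.INTER_CUBIC)
def look(x,y,z,name,**k):
    cv2.imwrite(f"pics/{name}.png",np.hstack([crop("top",x,y,z,**k),crop("side",x,y,z,**k)]))
E
python3 -c "
from h import *
go(.649,-.145,.0165)
look(.649,-.145,.03,'c2')"
```

```text
shift [14.5  0.5 -0.2] spin 0 jaw now 100.1 q6 -2.14 tcp [ 0.6493 -0.1447  0.031 ] t 4.0333 F [-0.4 -0.4 -1.6] open 0.03 toolx [ 0.012  0.    -1.   ]
```

View pics/c2.png

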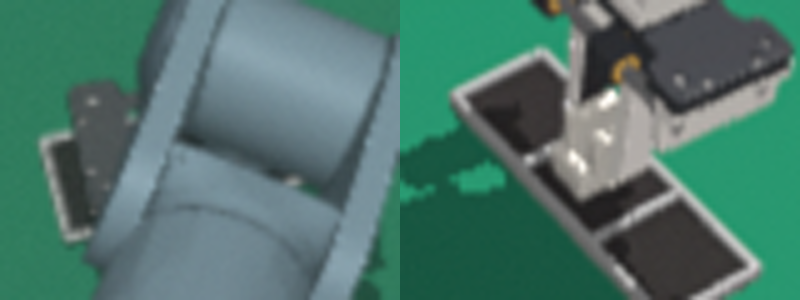

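The side view shows the fork held upright over the middle pocket. I'll lower it gently.

Request:
jog_arm --steps '[[[5,0.5,0,0,0],[9,0.5,0,0,0],[12,0.5,0,0,0],[13,0.5,0,0,0],[14,0.5,0,0,0],[15,0.5,0,0,0],[15,0.5,0,0,0],[15,0.5,0,0,0]]]'

```text
clock: 4.8
ee_pos: [0.6501, -0.1452, 0.0176]
eef_rot: [-1.346, 1.112, 1.326]
ft_force: [-1.4, 0.8, -0.2]
opening: 0.0298
```

Request:
jog_arm --steps '[[[1,0,0,0,0],[2,0,0,0,0],[2.5,0,0,0,0],[2.5,0,0,0,0]]]'

```text
clock: 5.13
ee_pos: [0.6504, -0.1452, 0.0174]
eef_rot: [-1.346, 1.112, 1.327]
ft_force: [-6.6, 1.4, 11.3]
opening: 0.0297
```

Contact: an 11 N upward force with no further descent. I'll release in small steps and rise.

Request:
jog_arm --steps '[[[0,0,0,0,34],[0,0,0,0,44],[0,0,0,0,50],[0,0,0,0,50],[-30,0,0,0,50],[-65,0,0,0,50],[-100,0,0,0,60],[-100,0,0,0,60]]]'

```text
clock: 5.8
ee_pos: [0.6536, -0.147, 0.1259]
eef_rot: [-1.356, 1.107, 1.315]
ft_force: [1.1, 0.1, 1.9]
opening: 0.0588
```

```bash
python3 -c "
from h import *
go(.443,.261,.13,14)"
```

```text
shift [-12.  135.4 438.6] spin 86.1 jaw now 100.1 q6 -2.14 tcp [ 0.6536 -0.147   0.1259] t 5.8 F [1.1 0.1 1.9] open 0.0588 toolx [ 0.026 -0.006 -1.   ]
```

```bash
cat >> h.py <<'E'
def settle(n=5):
    for _ in range(n): robot.grab_frame("side")
E
python3 -c "
from h import *
settle()
go(.443,.261,.13,14)
look(.649,-.145,.03,'c3')"
```

```text
shift [-16.7 130.1 435.3] spin 86.1 jaw now 100.1 q6 -2.14 tcp [ 0.6477 -0.1446  0.115 ] t 6.05 F [ 0.3  0.1 -0.8] open 0.0601 toolx [ 0.01   0.001 -1.   ]
```

View pics/c3.png

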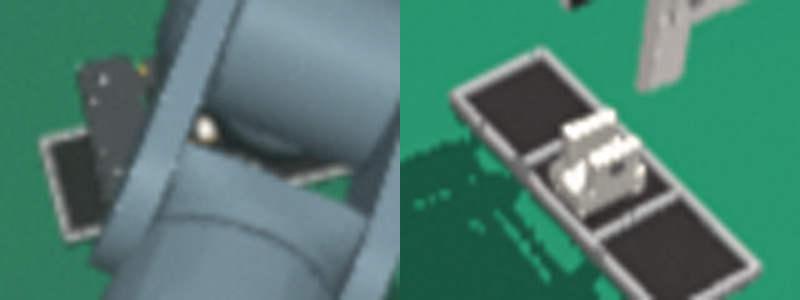

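The fork stands flat in the middle pocket. Next is the long bush.

Request:
jog_arm --steps '[[[-17,130,435,86,60],[-17,130,435,86,60],[-17,130,435,86,60],[-17,130,435,86,60],[-17,130,435,86,60],[-17,130,435,86,60],[-17,130,435,86,60],[-17,130,435,86,60]]]'

```text
clock: 6.82
ee_pos: [0.5004, 0.1464, 0.1257]
eef_rot: [-0.601, 1.478, 0.595]
ft_force: [0.6, -1.0, 0.2]
opening: 0.0602
```

```bash
python3 -c "
from h import *
settle(3)
go(.443,.261,.13,14)"
```

```text
shift [ -4.9 121.9  39.1] spin 30.5 jaw now 44.5 q6 -0.71 tcp [0.5006 0.1466 0.1257] t 6.9667 F [ 0.5 -0.1 -0.4] open 0.0598 toolx [ 0.009 -0.    -1.   ]
```

Request:
jog_arm --steps '[[[-5,122,39,30.5,64],[-5,122,39,30.5,64],[-5,122,39,30.5,64],[-5,122,39,30.5,64],[-5,122,39,30.5,64],[-5,122,39,30.5,64],[-5,122,39,30.5,64]]]'

```text
clock: 7.55
ee_pos: [0.4434, 0.2601, 0.1296]
eef_rot: [-0.195, 1.554, 0.192]
ft_force: [0.5, -0.6, -0.8]
opening: 0.0642
```

```bash
python3 -c "
from h import *
settle(2)
go(.443,.261,.014,14)
look(.443,.261,.05,'c4')"
```

```text
shift [115.7   1.5  -1.1] spin 0.0 jaw now 14.0 q6 0.07 tcp [0.4435 0.2599 0.1298] t 7.65 F [ 0.1 -0.3 -0.6] open 0.0639 toolx [ 0.009 -0.001 -1.   ]
```

View pics/c4.png

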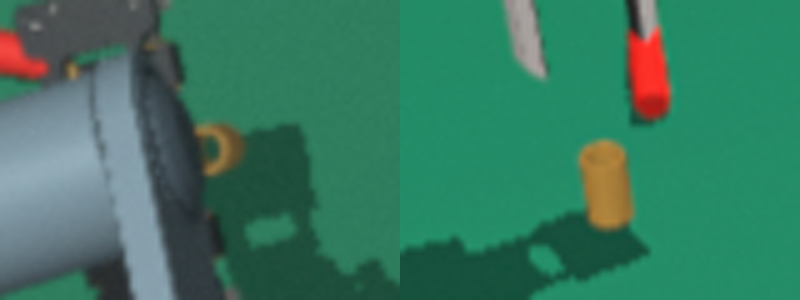

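The side view shows the bush below the straddling fingers, with the screwdriver clear of the fingers.

Request:
jog_arm --steps '[[[40,1,-1,0,64],[75,1,-1,0,64],[105,1,-1,0,64],[115,1,-1,0,64],[115,1,-1,0,64],[115,1,-1,0,0],[115,1,-1,0,0],[115,1,-1,0,0]]]' --newtons 30

```text
clock: 8.42
ee_pos: [0.445, 0.2613, 0.0171]
eef_rot: [-0.192, 1.549, 0.191]
ft_force: [0.5, -0.5, 0.3]
opening: 0.0476
```

```bash
python3 -c "
from h import *
settle(8)
go(.664,-.205,.13,14)"
```

```text
shift [-111.8 -505.8  102.1] spin 0.0 jaw now 14.0 q6 0.07 tcp [0.4436 0.261  0.0159] t 8.8167 F [-1.9 -1.6  6.4] open 0.0301 toolx [ 0.01 -0.   -1.  ]
```

Request:
jog_arm --steps '[[[-20,0,0,0,0],[-55,0,0,0,0],[-95,0,0,0,0],[-112,-38,8,0,0],[-112,-76,16,0,0],[-112,-114,24,0,0],[-112,-150,31,0,0],[-112,-185,38,0,0]]]'

```text
clock: 9.48
ee_pos: [0.5243, 0.089, 0.1286]
eef_rot: [-0.193, 1.553, 0.19]
ft_force: [0.2, 0.5, -1.4]
opening: 0.0297
```

```bash
python3 -c "
from h import *
settle(4)
go(.664,-.205,.13,14)"
```

```text
shift [  -0.7 -320.3   65.2] spin -0.1 jaw now 13.9 q6 -0.29 tcp [0.5238 0.0903 0.1282] t 9.6833 F [-0.1 -0.5 -2.1] open 0.0303 toolx [ 0.008  0.    -1.   ]
```

Request:
jog_arm --steps '[[[0,-320,65,0,0],[0,-320,65,0,0],[0,-320,65,0,0],[0,-320,65,0,0],[0,-320,65,0,0],[0,-320,65,0,0],[0,-320,65,0,0],[0,-320,65,0,0]]]'

```text
clock: 10.35
ee_pos: [0.6644, -0.2051, 0.1286]
eef_rot: [-0.192, 1.555, 0.191]
ft_force: [1.0, 0.6, -2.5]
opening: 0.03
```

```bash
python3 -c "
from h import *
settle(4)
go(.664,-.205,.03,14)"
```

```text
shift [98.2 -1.6 -0.6] spin -0.1 jaw now 13.9 q6 -0.71 tcp [ 0.6636 -0.2035  0.1282] t 10.55 F [-0.3 -0.5 -2.4] open 0.0302 toolx [ 0.007  0.001 -1.   ]
```

Request:
jog_arm --steps '[[[35,-1.5,-0.5,0,0],[70,-1.5,-0.5,0,0],[92,-1.5,-0.5,0,0],[100,-1.5,-0.5,0,0],[102,-1.5,-0.5,0,0],[104,-1.5,-0.5,0,0],[106,-1.5,-0.5,0,0],[107,-1.5,-0.5,0,0]]]'

```text
clock: 11.22
ee_pos: [0.6655, -0.2051, 0.0234]
eef_rot: [-0.192, 1.553, 0.19]
ft_force: [-0.5, -0.6, -1.6]
opening: 0.03
```

```bash
python3 -c "
from h import *
settle(2)
look(.649,-.145,.03,'c5')
go(.664,-.205,.0199,14)"
```

```text
shift [ 2.4  0.4 -0.6] spin -0.1 jaw now 13.9 q6 -0.71 tcp [ 0.6647 -0.2052  0.0223] t 11.4167 F [ 0.1 -0.7 -2.3] open 0.0302 toolx [ 0.008  0.001 -1.   ]
```

View pics/c5.png

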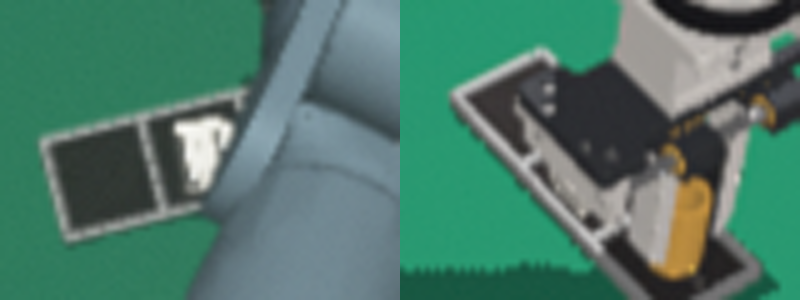

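The bush is over the end pocket and the fork is undisturbed. I'll take it the last 2–3 mm.

Request:
jog_arm --steps '[[[1,0,0,0,0],[2,0,0,0,0],[3,0,0,0,0],[3.5,0,0,0,0],[3.5,0,0,0,0]]]'

```text
clock: 11.83
ee_pos: [0.665, -0.2055, 0.0199]
eef_rot: [-0.191, 1.554, 0.19]
ft_force: [-3.2, 0.8, 5.1]
opening: 0.0299
```

Request:
jog_arm --steps '[[[0,0,0,0,34],[0,0,0,0,44],[0,0,0,0,54],[0,0,0,0,54],[-30,0,0,0,54],[-65,0,0,0,60],[-105,0,0,0,70],[-105,0,0,0,70]]]'

```text
clock: 12.5
ee_pos: [0.669, -0.2077, 0.1349]
eef_rot: [-0.197, 1.541, 0.183]
ft_force: [1.0, -1.3, 1.6]
opening: 0.0685
```

```bash
python3 -c "
from h import *
settle(4)
go(.4695,-.0005,.11,14)"
```

```text
shift [  12.5  245.2 -138.9] spin -0.1 jaw now 13.9 q6 -0.71 tcp [ 0.6633 -0.2051  0.1234] t 12.7 F [ 0.6 -0.5 -1.7] open 0.0701 toolx [ 0.006  0.001 -1.   ]
```

Request:
jog_arm --steps '[[[12,245,-139,0,74],[12,245,-139,0,74],[12,245,-139,0,74],[12,245,-139,0,74],[12,245,-139,0,74],[12,245,-139,0,74],[12,245,-139,0,74],[12,245,-139,0,74]]]'

```text
clock: 13.37
ee_pos: [0.4631, 0.0034, 0.1065]
eef_rot: [-0.19, 1.564, 0.197]
ft_force: [-0.9, 0.3, -0.2]
opening: 0.074
```

```bash
python3 -c "
from h import *
settle(4)
go(.4695,-.0005,.0075,14)"
```

```text
shift [102.5   0.8  -0.8] spin -0.1 jaw now 13.9 q6 -0.49 tcp [ 0.4699 -0.0012  0.11  ] t 13.5667 F [-0.5  0.1  0.3] open 0.0742 toolx [ 0.006  0.001 -1.   ]
```

Request:
jog_arm --steps '[[[40,0,0,0,74],[75,0,0,0,74],[95,0,0,0,74],[102,0,0,0,74],[102.5,0,0,0,74],[102.5,0,0,0,0],[102.5,0,0,0,0],[102.5,0,0,0,0]]]' --newtons 40

```text
clock: 14.23
ee_pos: [0.4721, -0.0016, 0.0092]
eef_rot: [-0.19, 1.554, 0.19]
ft_force: [0.9, -0.9, -0.3]
opening: 0.0575
```

```bash
python3 -c "
from h import *
settle(8)
go(.634,-.085,.1,14)"
```

```text
shift [ -90.8 -120.6  138.8] spin -0.1 jaw now 13.9 q6 -0.49 tcp [ 0.4708 -0.0012  0.0083] t 14.6333 F [-1.5  0.   5.7] open 0.0392 toolx [ 0.006  0.001 -1.   ]
```

Request:
jog_arm --steps '[[[-5,0,0,0,0],[-15,0,0,0,0],[-30,0,0,0,0],[-55,0,0,0,0],[-85,0,0,0,0],[-91,-20,23,0,0],[-91,-45,52,0,0],[-91,-45,52,0,0]]]'

```text
clock: 15.3
ee_pos: [0.5367, -0.0352, 0.1018]
eef_rot: [-0.191, 1.55, 0.187]
ft_force: [0.1, -0.6, -0.4]
opening: 0.0392
```

```bash
python3 -c "
from h import *
settle(4)
go(.634,-.085,.1,14)"
```

```text
shift [ -0.5 -76.4  87.8] spin -0.1 jaw now 13.9 q6 -0.52 tcp [ 0.5304 -0.032   0.0991] t 15.5 F [-0.7  0.2 -1.6] open 0.0395 toolx [ 0.004  0.002 -1.   ]
```

Request:
jog_arm --steps '[[[0,-30,35,0,0],[0,-60,70,0,0],[0,-76.5,88,0,0],[15,-76.5,88,0,0],[40,-76.5,88,0,0],[65,-76.5,88,0,0],[75,-76.5,88,0,0],[77,-76.5,88,0,0]]]'

```text
clock: 16.17
ee_pos: [0.6315, -0.0836, 0.0195]
eef_rot: [-0.188, 1.564, 0.194]
ft_force: [-0.6, -0.4, -1.6]
opening: 0.0395
```

```bash
python3 -c "
from h import *
settle(4)
look(.649,-.145,.03,'c6')
go(.634,-.085,.0123,14)"
```

```text
shift [12.1  0.6 -1.7] spin -0.1 jaw now 13.9 q6 -0.56 tcp [ 0.6357 -0.0852  0.0244] t 16.4667 F [-0.2 -0.1 -1.6] open 0.0396 toolx [ 0.007  0.001 -1.   ]
```

View pics/c6.png

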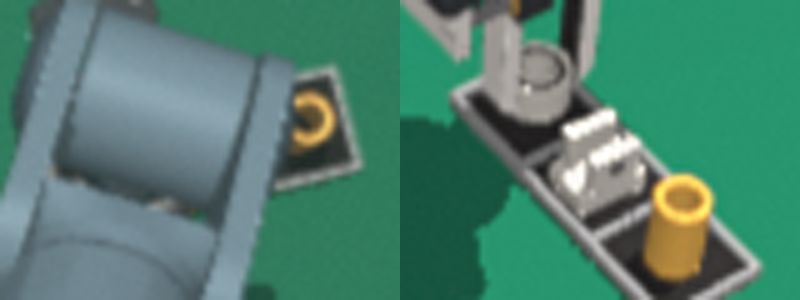

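The bush and fork stand well, and the small bearing hovers level over its pocket. I'll lower it.

Request:
jog_arm --steps '[[[3,0.5,-1.5,0,0],[6,0.5,-1.5,0,0],[8,0.5,-1.5,0,0],[10,0.5,-1.5,0,0],[11,0.5,-1.5,0,0],[12,0.5,-1.5,0,0],[13,0.5,-1.5,0,0],[13,0.5,-1.5,0,0]]]'

```text
clock: 17.13
ee_pos: [0.6343, -0.0851, 0.0123]
eef_rot: [-0.191, 1.556, 0.191]
ft_force: [-2.9, 0.4, 5.5]
opening: 0.0397
```

```bash
python3 -c "
from h import *
settle(2)
go(.634,-.085,.0123,14)"
```

```text
shift [ 0.   0.2 -0.3] spin -0.1 jaw now 13.9 q6 -0.56 tcp [ 0.6343 -0.0851  0.0123] t 17.2333 F [-3.6  1.5  5.5] open 0.0396 toolx [ 0.007  0.001 -1.   ]
```

Seated. Release and rise.

Request:
jog_arm --steps '[[[0,0,0,0,44],[0,0,0,0,52],[0,0,0,0,58],[0,0,0,0,58],[-30,0,0,0,58],[-65,0,0,0,60],[-100,0,0,0,60],[-100,0,0,0,60]]]'

```text
clock: 17.9
ee_pos: [0.6385, -0.0866, 0.1207]
eef_rot: [-0.195, 1.543, 0.186]
ft_force: [1.1, -0.0, 0.3]
opening: 0.0598
```

```bash
python3 -c "
from h import *
settle(4)
go(.454,-.135,.12,14)"
```

```text
shift [ -10.1   -5.6 -185.5] spin -0.1 jaw now 13.9 q6 -0.56 tcp [ 0.6327 -0.0849  0.1108] t 18.1 F [ 0.7  0.2 -0.2] open 0.06 toolx [ 0.005  0.001 -1.   ]
```

Request:
jog_arm --steps '[[[-10,-5.5,-185.5,0,60],[-10,-5.5,-185.5,0,60],[-10,-5.5,-185.5,0,60],[-10,-5.5,-185.5,0,60],[-10,-5.5,-185.5,0,60],[-10,-5.5,-185.5,0,60],[-10,-5.5,-185.5,0,60]]]'

```text
clock: 18.68
ee_pos: [0.4526, -0.1346, 0.1184]
eef_rot: [-0.188, 1.559, 0.192]
ft_force: [0.5, -0.5, 0.3]
opening: 0.0599
```

```bash
python3 -c "
from h import *
settle(4)
look(.454,-.135,.03,'c7')
go(.454,-.135,.0105,14)"
```

```text
shift [109.1  -0.3  -1.1] spin -0.0 jaw now 14.0 q6 -0.78 tcp [ 0.4545 -0.1346  0.1196] t 18.9833 F [-0.9 -0.1  0.4] open 0.0599 toolx [ 0.004  0.002 -1.   ]
```

View pics/c7.png

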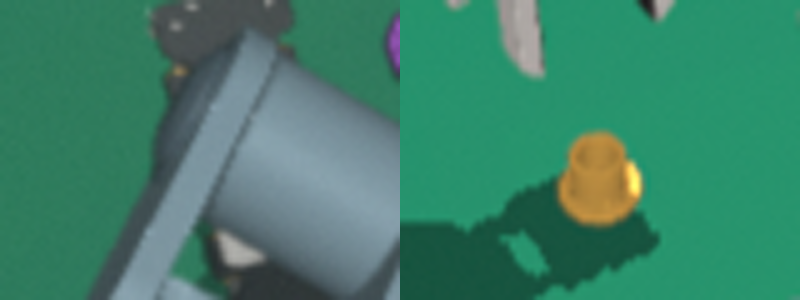

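The fingers straddle the flanged bush in the side view. I'll descend and grip.

Request:
jog_arm --steps '[[[40,0,-1,0,60],[75,0,-1,0,60],[100,0,-1,0,60],[108,0,-1,0,60],[109,0,-1,0,60],[109,0,-1,0,0],[109,0,-1,0,0],[109,0,-1,0,0]]]' --newtons 35

```text
clock: 19.65
ee_pos: [0.4556, -0.1355, 0.0125]
eef_rot: [-0.192, 1.555, 0.191]
ft_force: [-0.0, 0.7, 0.0]
opening: 0.0434
```

```bash
python3 -c "
from h import *
settle(8)
go(.622,.1845,.12)"
```

```text
shift [-107.2  269.5  240.4] spin 0 jaw now 14.0 q6 -0.78 tcp [ 0.4545 -0.1351  0.0116] t 20.05 F [-1.7  1.   6. ] open 0.0293 toolx [ 0.005  0.001 -1.   ]
```

Request:
jog_arm --steps '[[[-10,0,0,0,0],[-35,0,0,0,0],[-70,0,0,0,0],[-105,0,0,0,0],[-107,27,24,0,0],[-107,54,48,0,0],[-107,81,72,0,0],[-107,108,96,0,0]]]'

```text
clock: 20.72
ee_pos: [0.5216, -0.0057, 0.12]
eef_rot: [-0.191, 1.556, 0.191]
ft_force: [0.6, -0.3, -2.6]
opening: 0.0291
```

```bash
python3 -c "
from h import *
settle(5)
go(.622,.1845,.12)"
```

```text
shift [ -0.3 161.4 144.9] spin 0 jaw now 14.0 q6 -0.48 tcp [ 0.5206 -0.0072  0.1191] t 20.9667 F [-0.5  0.  -1.9] open 0.0291 toolx [ 0.004  0.001 -1.   ]
```

Request:
jog_arm --steps '[[[0,161,145,0,0],[0,161,145,0,0],[0,161,145,0,0],[0,161,145,0,0],[0,161,145,0,0],[0,161,145,0,0],[30,161,145,0,0],[60,161,145,0,0]]]'

```text
clock: 21.63
ee_pos: [0.6248, 0.1836, 0.0614]
eef_rot: [-0.192, 1.553, 0.192]
ft_force: [-0.1, -0.6, -2.6]
opening: 0.0292
```

```bash
python3 -c "
from h import *
settle(5)
go(.622,.1845,.0156)"
```

```text
shift [45.6  1.7 -1.2] spin 0 jaw now 13.9 q6 -0.13 tcp [0.6233 0.1831 0.0612] t 21.8833 F [-0.1 -0.5 -1.2] open 0.0295 toolx [ 0.006  0.001 -1.   ]
```

Request:
jog_arm --steps '[[[15,1.5,-1,0,0],[30,1.5,-1,0,0],[36,1.5,-1,0,0],[39,1.5,-1,0,0],[41,1.5,-1,0,0],[42,1.5,-1,0,0],[43,1.5,-1,0,0],[43,1.5,-1,0,0]]]'

```text
clock: 22.55
ee_pos: [0.6225, 0.1844, 0.0184]
eef_rot: [-0.191, 1.556, 0.191]
ft_force: [0.6, -0.1, -1.0]
opening: 0.029
```

```bash
python3 -c "
from h import *
settle(2)
look(.616,.146,.02,'c8')
go(.622,.1845,.0156)"
```

```text
shift [ 3.   0.2 -0.5] spin 0 jaw now 13.9 q6 -0.13 tcp [0.6225 0.1844 0.0186] t 22.75 F [ 0.6  0.  -1.2] open 0.0291 toolx [ 0.007  0.001 -1.   ]
```

View pics/c8.png

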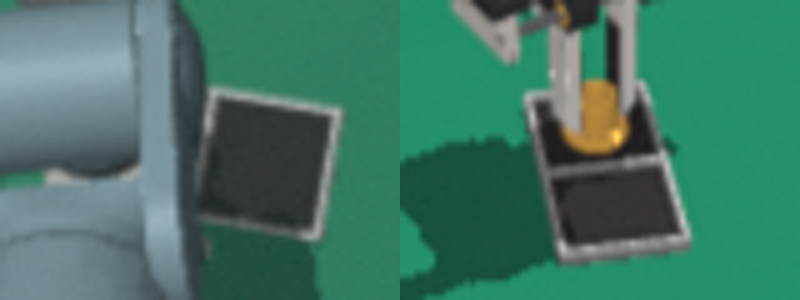

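The flanged bush hangs level over the far pocket. I'll lower it the last 3 mm.

Request:
jog_arm --steps '[[[1,0,0,0,0],[2,0,0,0,0],[3,0,0,0,0],[4,0,0,0,0],[4,0,0,0,0],[4,0,0,0,0]]]'

```text
clock: 23.25
ee_pos: [0.6227, 0.1844, 0.0157]
eef_rot: [-0.191, 1.556, 0.191]
ft_force: [-3.8, -0.9, 4.5]
opening: 0.0292
```

Request:
jog_arm --steps '[[[0,0,0,0,34],[0,0,0,0,44],[0,0,0,0,54],[0,0,0,0,54],[-30,0,0,0,54],[-65,0,0,0,60],[-100,0,0,0,60],[-100,0,0,0,60]]]'

```text
clock: 23.92
ee_pos: [0.627, 0.185, 0.1243]
eef_rot: [-0.191, 1.542, 0.191]
ft_force: [1.3, -0.7, 2.0]
opening: 0.0598
```

```bash
python3 -c "
from h import *
settle(4)
go(.418,-.267,.12)"
```

```text
shift [  -6.9 -388.9 -305.8] spin 0 jaw now 14.0 q6 -0.13 tcp [0.621  0.1842 0.1142] t 24.1167 F [-0.4 -0.3 -0.2] open 0.0597 toolx [ 0.004  0.001 -1.   ]
```

Request:
jog_arm --steps '[[[-7,-389,-306,0,80],[-7,-389,-306,0,80],[-7,-389,-306,0,80],[-7,-389,-306,0,80],[-7,-389,-306,0,80],[-7,-389,-306,0,80],[-7,-389,-306,0,80],[-7,-389,-306,0,80]]]'

```text
clock: 24.78
ee_pos: [0.4822, -0.1202, 0.1166]
eef_rot: [-0.19, 1.562, 0.193]
ft_force: [-0.2, -0.8, -0.1]
opening: 0.0801
```

```bash
python3 -c "
from h import *
settle(4)
go(.418,-.267,.12)"
```

```text
shift [  -3.4 -127.5  -98.6] spin 0 jaw now 13.8 q6 -0.71 tcp [ 0.4833 -0.1196  0.117 ] t 24.9833 F [ 0.   0.6 -0.1] open 0.0803 toolx [ 0.001  0.002 -1.   ]
```

Request:
jog_arm --steps '[[[-3,-127.5,-98.5,0,80],[-3,-127.5,-98.5,0,80],[-3,-127.5,-98.5,0,80],[-3,-127.5,-98.5,0,80],[-3,-127.5,-98.5,0,80],[10,-127.5,-98.5,0,80],[40,-127.5,-98.5,0,80]]]'

```text
clock: 25.57
ee_pos: [0.4211, -0.268, 0.0789]
eef_rot: [-0.192, 1.556, 0.187]
ft_force: [1.1, -1.0, -0.3]
opening: 0.0801
```

```bash
python3 -c "
from h import *
settle(4)
look(.418,-.267,.03,'c9')
go(.418,-.267,.0075)"
```

```text
shift [70.1 -0.3 -1.5] spin 0 jaw now 13.9 q6 -1.04 tcp [ 0.4192 -0.2664  0.0776] t 25.8667 F [-0.3 -0.3  0.7] open 0.0797 toolx [ 0.002  0.002 -1.   ]
```

View pics/c9.png

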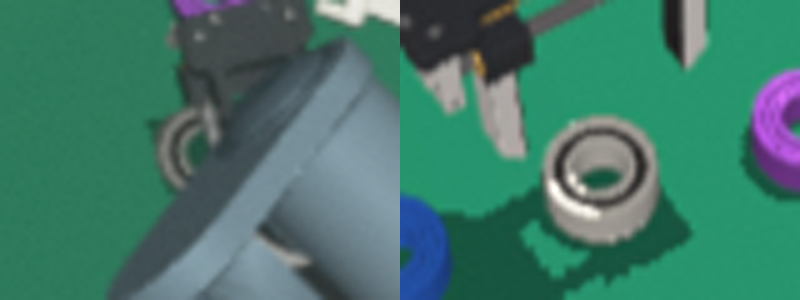

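The fingers straddle the steel bearing, between blue and purple, with clearance. Descend and grip.

Request:
jog_arm --steps '[[[30,0,-1.5,0,80],[55,0,-1.5,0,80],[67,0,-1.5,0,80],[70,0,-1.5,0,80],[70,0,-1.5,0,80],[70,0,-1.5,0,0],[70,0,-1.5,0,0],[70,0,-1.5,0,0]]]' --newtons 45

```text
clock: 26.53
ee_pos: [0.4188, -0.2675, 0.009]
eef_rot: [-0.191, 1.558, 0.19]
ft_force: [-0.2, 0.3, -0.2]
opening: 0.0631
```

```bash
python3 -c "
from h import *
settle(7)
go(.61,.1075,.11)"
```

```text
shift [-100.8  317.7  276.5] spin 0 jaw now 13.9 q6 -1.04 tcp [ 0.4182 -0.2673  0.0085] t 26.8833 F [-1.7  1.   5.5] open 0.0534 toolx [ 0.002  0.001 -1.   ]
```

Request:
jog_arm --steps '[[[-5,0,0,0,0],[-20,0,0,0,0],[-45,0,0,0,0],[-80,0,0,0,0],[-101,0,0,0,0],[-101,25,22,0,0],[-101,50,44,0,0],[-101,75,66,0,0]]]'

```text
clock: 27.55
ee_pos: [0.4643, -0.1778, 0.1101]
eef_rot: [-0.189, 1.559, 0.189]
ft_force: [1.3, -0.4, -2.2]
opening: 0.0533
```

```bash
python3 -c "
from h import *
settle(5)
go(.61,.1075,.11)"
```

```text
shift [-1.000e-01  2.424e+02  2.109e+02] spin 0 jaw now 13.9 q6 -0.84 tcp [ 0.4637 -0.1786  0.1094] t 27.8 F [-0.7 -0.2 -2.2] open 0.0532 toolx [ 0.002  0.001 -1.   ]
```

Request:
jog_arm --steps '[[[0,242,211,0,0],[0,242,211,0,0],[0,242,211,0,0],[0,242,211,0,0],[0,242,211,0,0],[0,242,211,0,0],[0,242,211,0,0],[0,242,211,0,0]]]'

```text
clock: 28.47
ee_pos: [0.6114, 0.1087, 0.1097]
eef_rot: [-0.19, 1.56, 0.191]
ft_force: [-0.2, 0.3, -1.7]
opening: 0.0531
```

```bash
python3 -c "
from h import *
settle(5)
go(.61,.1075,.0125)"
```

```text
shift [96.8  1.6  0.5] spin 0 jaw now 13.8 q6 -0.25 tcp [0.6099 0.1058 0.1093] t 28.7167 F [ 0.3 -0.6 -1.8] open 0.0533 toolx [ 0.001  0.    -1.   ]
```

Request:
jog_arm --steps '[[[30,1.5,0.5,0,0],[60,1.5,0.5,0,0],[80,1.5,0.5,0,0],[86,1.5,0.5,0,0],[89,1.5,0.5,0,0],[91,1.5,0.5,0,0],[93,1.5,0.5,0,0],[93,1.5,0.5,0,0]]]'

```text
clock: 29.38
ee_pos: [0.6112, 0.107, 0.0177]
eef_rot: [-0.189, 1.559, 0.189]
ft_force: [0.0, -0.1, -2.8]
opening: 0.0531
```

```bash
python3 -c "
from h import *
settle(3)
look(.616,.146,.02,'c10')
go(.61,.1075,.0125)"
```

```text
shift [ 4.5  0.1 -0.5] spin 0 jaw now 13.9 q6 -0.25 tcp [0.6105 0.1075 0.017 ] t 29.6333 F [-0.1 -0.7 -1.7] open 0.0532 toolx [ 0.002  0.    -1.   ]
```

View pics/c10.png

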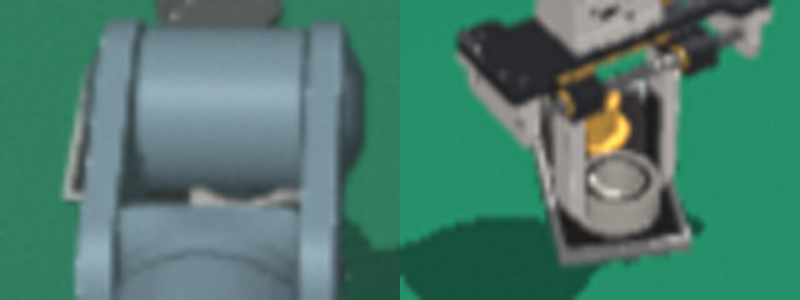

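The bearing is over its pocket, with the flanged bush standing behind it.

Request:
jog_arm --steps '[[[1,0,-0.5,0,0],[2,0,-0.5,0,0],[3,0,-0.5,0,0],[4,0,-0.5,0,0],[5,0,-0.5,0,0],[5.5,0,-0.5,0,0],[5.5,0,-0.5,0,0]]]'

```text
clock: 30.22
ee_pos: [0.61, 0.1074, 0.0125]
eef_rot: [-0.19, 1.562, 0.19]
ft_force: [-4.3, 0.2, 6.1]
opening: 0.0531
```

Request:
jog_arm --steps '[[[0,0,0,0,58],[0,0,0,0,66],[0,0,0,0,72],[0,0,0,0,72],[-30,0,0,0,72],[-65,0,0,0,72],[-100,0,0,0,72],[-120,0,0,0,72]]]'

```text
clock: 30.88
ee_pos: [0.6118, 0.1074, 0.1368]
eef_rot: [-0.19, 1.556, 0.19]
ft_force: [0.7, -0.9, 1.2]
opening: 0.0724
```

```bash
python3 -c "
from h import *
settle(4)
go(.4,.1,.3)"
```

```text
shift [-168.    43.2 -205.3] spin 0 jaw now 13.9 q6 -0.25 tcp [0.6098 0.1073 0.1321] t 31.0833 F [-0.2 -0.8 -0.8] open 0.0724 toolx [ 0.001  0.    -1.   ]
```

Now I'll draw back out of the view for a final look.

Request:
jog_arm --steps '[[[-60,0,-30,0,72],[-100,30,-70,0,72],[-120,60,-110,0,72],[-120,90,-150,0,72],[-120,120,-190,0,72],[-120,150,-205,0,72],[-120,180,-205,0,72],[-120,180,-205,0,72]]]'

```text
clock: 31.75
ee_pos: [0.3647, 0.2333, 0.2498]
eef_rot: [-0.189, 1.565, 0.189]
ft_force: [0.2, 0.5, -0.5]
opening: 0.0721
```

```bash
python3 -c "
from h import *
settle(5)
go(.4,.1,.3)
look(.633,0,.02,'final',h=110,w=170)
a=cv2.imread('pics/final.png'); print(a.shape)
t=crop('top',.633,0,.02,h=90,w=180); s=crop('side',.633,0,.02,h=170,w=170)
cv2.imwrite('pics/final.png',np.hstack([cv2.copyMakeBorder(t,0,200,0,0,cv2.BORDER_CONSTANT),s]))"
```

```text
shift [ -49.7 -136.6    0. ] spin 0 jaw now 13.9 q6 0.06 tcp [0.3671 0.2326 0.2503] t 32.0 F [-0.7 -0.2  0.1] open 0.0718 toolx [-0.002 -0.001 -1.   ]
(258, 800, 3)
```

View pics/final.png

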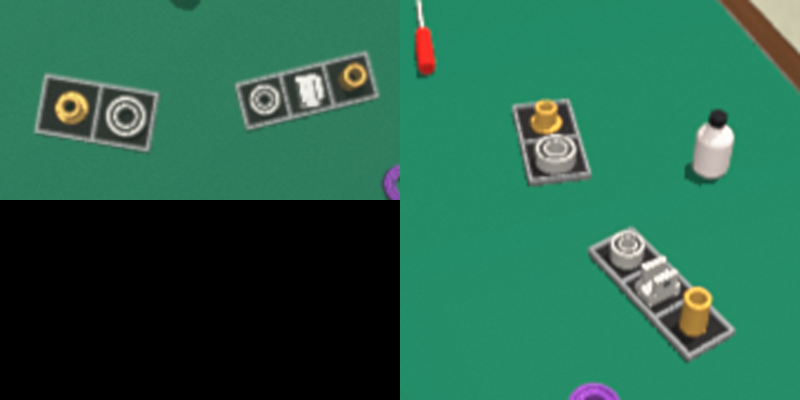

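All five parts stand upright, roughly centred in the right pockets. The bottle and screwdriver look undisturbed and the arm is clear, so I'll hand in.

```bash
python3 -c "
from rig import robot
print(robot.close_job())"
```

```text
the job is handed in; nothing more can be done
None
```

Both kits are made up and the job was handed in at about 32 s on the robot's clock, well inside the 109 s limit; no verdict was reported.

- **Three-pocket tray:** the fork is in the middle pocket, with the small bearing and the long bush in the end pockets.
- **Two-pocket tray:** it holds the grey steel large bearing and the flanged bush, one in each pocket. The blue, orange and purple look-alikes were left alone.
- **Setting down:** each part was lowered slowly until it touched the pocket floor, at 4 to 11 N, and then released. Nothing was dropped.

The final pictures from both cameras show all five parts upright inside their pockets and the arm clear of everything. The bottle and screwdriver look unmoved. The wrench was outside the final crops, but the arm's path stayed clear of it. I judged centring by eye and from the arm's positions at release. The two cameras' estimates of object positions differed by up to about 7 mm (the fork), mostly 3 to 6 mm, against pocket margins of at least 11.5 mm.

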